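# Unbolt the vet's kit case and hold its lid open

## Robot

A 7-joint arm with a two-finger parallel gripper is mounted at the origin on the work surface. World frame = base frame: x ahead of the robot, y to its left, z up, the work surface at z = 0. Lengths are in m, angles in rad, forces in N, time in s.
With the tool pointing down it reaches from about 0.4 to 0.75 m from the base axis. Payload 19.5 kg.
Tool frame: the origin (TCP) lies midway between the tips of the shut fingers; the grasp point (between the pads) lies 19 mm behind it; x points along the fingers, y is the direction in which the jaws open and shut, and the axes are right-handed (so a half turn about x gives the same grasp; the last joint's range is limited). The gripper opens to 85 mm and grips with 20 to 120 N. Pads are 22 mm wide; open, the fingers measure 114 mm over their backs; the gripper's body (76 mm by 85 mm) begins 54 mm behind the grasp point. The pads swing forward as they close: fully open they stand 13 mm farther back than shut.
Start: joints at [1.273, 0.707, -0.028, 1.485, 0.022, 0.951, -0.075], TCP at [0.145, -0.556, 0.231] pointing down, gripper open.
Joint ranges: [-2.71, 2.71], [-0.32, 2.16], [-1.57, 1.52], [0, 2.45], [-1.46, 4.6], [0, 2.02], [-2.83, 2.83]. Speed limits (rad/s): [1.89, 1.89, 2.57, 2.57, 3.01, 3.01, 3.01].

## Interface

Orientations are given as [roll, pitch, yaw] about the fixed x, y, z axes, in that order (R = Rz(yaw) Ry(pitch) Rx(roll)).
In Python, from bench import * gives the robot as it stands. Calls block until the motion is done:
- move_to(position, orientation): joint-space move of the TCP to a pose.
- servo_line(position, attitude=None, rate=0.15, threshold=None): straight line of the TCP; attitude=None keeps the orientation; rate is the mean speed in m/s. With threshold (N) it stops when the force on the tool has changed by that much, and returns True; else False.
- goto_joints(angles): joint-space move.
- gripper_open() and clamp(grasp_force=None): open the fingers fully, or close them until they stop; grasp_force is the grip in N (None keeps the last).
- dwell(seconds).
- ik(position, orientation): joint angles nearest the present ones, or None.
- sense(): the state.
- get_image(name): name is "side" or "top" or "wrist"; returns the picture (480x640x3 uint8, red, green, blue); there is no depth.
- camera_model(name): a dict with "mtx" (3x3 intrinsics, pixels), "R" (3x3) and "t" (3): a world point X has camera coordinates R X + t; the wrist camera has in their place "T_tool_cam" (4x4, takes a point from camera to tool coordinates, whose origin is the TCP and whose axes are the tool frame's). Camera axes: x right, y down, z forward; pixel columns grow to the right and rows downward; lengths in m; the calibration is good to about 2 mm. The wrist camera is an equidistant fisheye: a pixel r from the principal point sees the ray r / f radians off the axis. A picture is of the moment at which its call begins: read the wrist's pose just before it. camera_model takes no time and is no camera call.
A pose or a line that the arm cannot do raises PlanningError and nothing moves.
- sign_off(): hands the job in, once; it reports no verdict.
The state is a dict: "time": time; "joints": joint angles; "joint_vel": joint speeds; "joint_efforts": joint torques, N m; "eef_pos": TCP position; "tool_rot": TCP orientation; "contact_force": force on the tool from outside, world axes, zero at the start; "wrist_torque": the same for the moment, N m; "gripper_width": finger opening in m.
Only numpy, scipy, OpenCV 4.12 (cv2) and the standard library are available. Lean on these libraries where they do the work, as an engineer would, in place of code of your own. Each camera call takes 0.05 s, during which the arm holds its last target.

## Task

Slide the red-knobbed bolt of the vet's kit case all the way back, then raise the lid and hold it open at 60 degrees from closed, so that the vet can reach inside with both hands. The lid has no stay and falls shut when let go, so finish with the gripper still holding it, steady at that angle. Leave the other things on the table where they are.

Things in the scene. Friction and masses are not known exactly. Their poses are not given: they have to be found in the camera images.
- case: dark blue-grey kit case fixed to the table, 190 (x) x 320 (y) x 100 mm high without the lid; origin at the centre of its underside. Its own -x side is the front, with the bolt and the lid's bar; its own +x side carries the hinge; +y runs along the front edge, from the bolt towards the bar. It is turned so that its front faces roughly the robot's left (+y of the world), give or take 20 degrees
- hinge_line (a point): point on the lid's hinge axis, half-way along it, 100 mm above the table; the axis runs along the case's own y
- lid (a joint): lid angle in rad: 0 closed (level), grows as the front edge rises; 60 degrees is 1.047; it can go to 1.9, and past about 1.57 it falls over backwards. The lid weighs 0.35 to 0.7 kg and falls shut freely. Its top is 120 mm above the table when closed. A steel tab on its front edge lies under the bolt, so it cannot be raised until the bolt is drawn back
- bar_mid (a point): middle of the lid's orange round lifting bar, 12 mm thick, 90 mm long, running along the case's own y, between two steel arms; it stands 42 mm clear of the lid's front edge in the plane of the lid (fingers pass on both sides of it and around it). Relative to the hinge point, closed: 250 mm towards the front, 85 mm along the case's +y, 10 mm up; it swings on a circle of 250 mm radius about the hinge axis. A round bar: it can turn between vertical finger pads as the lid rises
- bolt (a joint): travel of the bolt in m: 0 to 0.008 at the start (shut over the lid's tab), 0.04 fully back (end stop); grows along the case's own +y. The friction is about 1.5 N and it stays where it is left
- bolt_knob (a point): grip point of the bolt's upright red knob, 18 mm below its top, 150 mm above the table; the knob is a flat tab 12 mm along the case's y, 20 mm along its x, and 46 mm of it stands clear above the guides, whose tops lie 122 mm above the table
- water: bystander, loose: clear drinking-water bottle with a blue band, 62 mm diameter, 190 mm tall; stands just behind the hinge side of the case; origin at the centre of its underside; leave it alone
- vial: bystander, loose: small amber jar with a metal cap, 48 mm diameter, 85 mm tall; stands just behind the hinge side of the case; origin at the centre of its underside; leave it alone
- applicator: bystander, loose: ear-tag pliers lying flat, one green and one steel arm, about 180 mm long, 60 mm wide, 23 mm high; lies in front of the case, beyond the lid's bar; origin at the centre of its underside; leave it alone
- spray: bystander, loose: orange-banded spray can, 58 mm diameter, 170 mm tall; stands aside on the table; origin at the centre of its underside; leave it alone
- carton: bystander, loose: cardboard carton 100 x 75 x 60 mm; stands aside on the table; origin at the centre of its underside; leave it alone
- basin: bystander, loose: steel bowl, 120 mm rim diameter, 45 mm high; stands aside on the table; origin at the centre of its underside; leave it alone
- tape: bystander, loose: yellow roll lying flat, 84 mm diameter, 30 mm high; lies aside on the table; origin at the centre of its underside; leave it alone

How it is judged:
On the way, in this order (a step that is already met when the one before it is completed fails the run):
1. the bolt is drawn fully back with the lid still shut (value of joint bolt above 0.034 m and value of joint lid below 0.1 rad), for 0.1 s.
2. the lid is held at 60 degrees (value of joint lid between 0.9423 and 1.1517 rad and value of joint bolt above 0.034 m and contact force between any of the fingers, the arm and lid above 0.4 N), for 0.2 s.
At the end, for the whole second after the job is handed in: The lid stands still (under 0.06 rad/s) at 60 degrees from closed, within 6 degrees, carried by the robot (at least 0.4 N between robot and lid) with no bystander touching it, and the bolt is back by at least 34 of its 40 mm (all of step 2 and velocity of joint lid between -0.06 and 0.06 rad/s and contact force between each of water, vial, applicator, spray, carton, basin, tape and lid below 0.1 N); the arm keeps its last pose, push and grip.
It fails at once if a bystander is moved more than 25 mm (distance of any of water, vial, applicator, spray, carton, basin, tape from where it was at the start of the episode above 0.025 m).
It fails at once if a standing bystander is tipped over (angle between any of water, vial, applicator, spray, carton, basin, tape's own z axis and vertical above 0.5 rad).
It also fails if it takes over 50 s, if anything falls off the work surface, if the arm or the gripper's body presses on something with over 40 N, if the wrist force passes 120 N, or if a joint passes its speed limit or range.

## Working session

There is one attempt and no reset: what is moved stays moved. The work goes in short steps, each a Python script; the robot and the scene stay as the last script left them, time stands still between calls to the robot, and variables do not carry over. Pictures are saved under pics/ and viewed, and the job is handed in when it is done.

```bash
ls; mkdir -p pics; python3 - <<'E'
from bench import *
import cv2,numpy as np
np.set_printoptions(precision=4,suppress=True)
s=sense();print(s)
for n in["top","side","wrist"]:
    im=get_image(n);cv2.imwrite(f"pics/{n}0.png",im[:,:,::-1]);
    m=camera_model(n);print(n,m)
E
```

```text
pics
{'time': 0.0, 'joints': array([ 1.2733,  0.7071, -0.0276,  1.485 ,  0.022 ,  0.9509, -0.0755]), 'joint_vel': array([ 0.    , -0.0013, -0.0003, -0.0007,  0.0007,  0.0012,  0.0001]), 'joint_efforts': array([  0.0002, -88.3203,   1.2346, -23.6167,   0.0169,   0.0065,
        -0.    ]), 'eef_pos': array([ 0.1454, -0.556 ,  0.2308]), 'tool_rot': array([-1.5358,  1.5697,  1.8616]), 'contact_force': array([-0.7222,  0.5596, -0.3715]), 'wrist_torque': array([-0.069,  0.042, -0.04 ]), 'gripper_width': 0.08552228621194527}
top {'mtx': array([[471.1812,   0.    , 319.8954],
       [  0.    , 471.1812, 238.0654],
       [  0.    ,   0.    ,   1.    ]]), 'R': array([[ 0.0294, -0.9992,  0.028 ],
       [-0.9838, -0.0339, -0.1758],
       [ 0.1766, -0.0224, -0.984 ]]), 't': array([0.0267, 0.5471, 1.1463])}
side {'mtx': array([[530.7155,   0.    , 323.3513],
       [  0.    , 530.7155, 239.5659],
       [  0.    ,   0.    ,   1.    ]]), 'R': array([[-0.9965, -0.082 ,  0.0187],
       [-0.069 ,  0.6708, -0.7385],
       [ 0.048 , -0.7371, -0.674 ]]), 't': array([0.5255, 0.0712, 1.453 ])}
wrist {'mtx': array([[371.6483,   0.    , 310.5188],
       [  0.    , 371.6483, 239.0892],
       [  0.    ,   0.    ,   1.    ]]), 'T_tool_cam': array([[ 0.    , -0.2897,  0.9571, -0.1437],
       [ 1.    , -0.0002, -0.0001,  0.0006],
       [ 0.0002,  0.9571,  0.2897, -0.073 ],
       [ 0.    ,  0.    ,  0.    ,  1.    ]])}
```

View pics/top0.png

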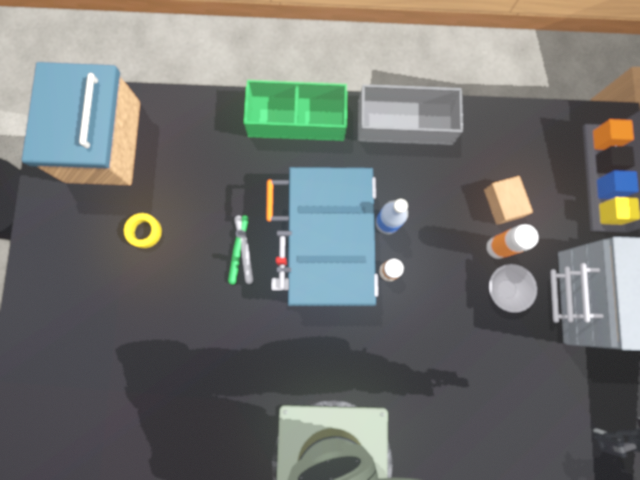

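View pics/side0.png

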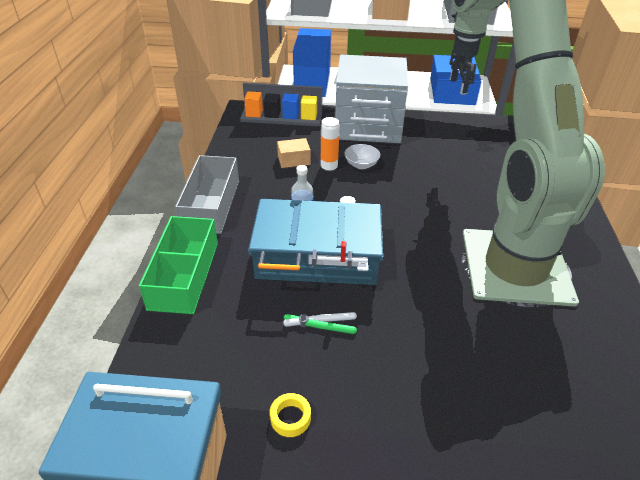

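The top view shows the case centred near (332,237), with the orange bar at (270,200), the red knob at (281,261), the pliers at (241,250) in front, and the bottle and jar behind the hinge at (393,215) and (392,270). The side view agrees, with the knob at (343,251) and the bar at (279,267). Next I measure these points.

```bash
cat > h.py <<'E'
import cv2,numpy as np
np.set_printoptions(precision=4,suppress=True)
def ray(m,uv):
    d=np.linalg.inv(m["mtx"])@np.array([uv[0],uv[1],1.]);R=m["R"];return -R.T@m["t"],R.T@d
def plane(m,uv,z):
    o,d=ray(m,uv);return o+d*(z-o[2])/d[2]
def tri(m1,u1,m2,u2):
    o1,d1=ray(m1,u1);o2,d2=ray(m2,u2)
    A=np.stack([d1,-d2],1);s,_,_,_=np.linalg.lstsq(A,o2-o1,rcond=None)
    a=o1+s[0]*d1;b=o2+s[1]*d2;return (a+b)/2,np.linalg.norm(a-b)
def blob(im,lo,hi,roi,minA=8):
    x0,y0,x1,y1=roi;h=cv2.cvtColor(im[y0:y1,x0:x1],cv2.COLOR_RGB2HSV)
    m=cv2.inRange(h,np.array(lo),np.array(hi))
    n,l,st,c=cv2.connectedComponentsWithStats(m)
    k=1+np.argmax(st[1:,4]);ys,xs=np.where(l==k);P=np.stack([xs+x0,ys+y0],1)
    return P
E
python3 - <<'E'
from h import *
from bench import camera_model
T=camera_model("top");S=camera_model("side")
t=cv2.imread("pics/top0.png")[:,:,::-1].copy();s=cv2.imread("pics/side0.png")[:,:,::-1].copy()
def ends(P):
    c=P.mean(0);d=np.linalg.svd(P-c,full_matrices=False)[2][0];q=(P-c)@d
    return c,c+d*(q.min()-.5),c+d*(q.max()+.5)
bt=ends(blob(t,(8,120,100),(22,255,255),(255,165,290,235)));bs=ends(blob(s,(8,120,100),(22,255,255),(250,250,310,285)))
print("bar px",bt,bs)
print("bar plane",[plane(T,u,.11) for u in bt],[plane(S,u,.11) for u in bs])
print("bar tri",tri(T,bt[0],S,bs[0]))
a,b=[plane(T,u,.11) for u in bt[1:]];print("len",np.linalg.norm(a-b),"yaw",np.degrees(np.arctan2(*(b-a)[1::-1])))
kt=blob(t,(0,120,80),(6,255,255),(265,245,300,280));ks=blob(s,(0,120,80),(6,255,255),(325,230,360,275))
for k in(kt,ks):print("knob",len(k),k.min(0),k.max(0),k.mean(0))
print(tri(T,kt.mean(0),S,ks.mean(0)))
# lid top
lid=blob(t,(95,60,60),(108,255,255),(285,160,380,310))
r=cv2.minAreaRect(lid.astype(np.float32));bx=cv2.boxPoints(r);print(len(lid),bx)
w=[plane(T,u,.12) for u in bx];print(np.array(w),[np.linalg.norm(w[i]-w[i-1]) for i in range(4)])
big=cv2.resize(t[150:320,220:430],None,fx=3.8,fy=3.5,interpolation=cv2.INTER_CUBIC);cv2.imwrite("pics/topz.png",big[:,:,::-1])
big=cv2.resize(s[160:345,235:400],None,fx=3.2,fy=3.2,interpolation=cv2.INTER_CUBIC);cv2.imwrite("pics/sidez.png",big[:,:,::-1])
E
```

```text
bar px (array([269.1591, 199.1894]), array([269.4766, 178.4919]), array([268.8167, 221.5126])) (array([278.4183, 267.0261]), array([257.4035, 266.0359]), array([299.5467, 268.0217]))
bar plane [array([0.6266, 0.1716, 0.11  ]), array([0.6788, 0.1734, 0.11  ]), array([0.5712, 0.1697, 0.11  ])] [array([0.6234, 0.1777, 0.11  ]), array([0.6741, 0.1794, 0.11  ]), array([0.5724, 0.1759, 0.11  ])]
bar tri (array([0.6261, 0.1722, 0.1049]), np.float64(0.0035397287532655673))
len 0.10771476105420037 yaw -178.08250134329023
knob 55 [276 257] [285 263] [280.3455 260.4364]
knob 80 [341 241] [345 261] [342.725  251.3625]
(array([0.4729, 0.1363, 0.1378]), np.float64(0.0024171319526384467))
12000 [[287. 167.]
 [376. 167.]
 [376. 306.]
 [287. 306.]]
[[ 0.7065  0.1312  0.12  ]
 [ 0.7149 -0.0867  0.12  ]
 [ 0.377  -0.0896  0.12  ]
 [ 0.3707  0.1172  0.12  ]] [np.float64(0.33601287050075324), np.float64(0.21808803376609995), np.float64(0.33793621795648376), np.float64(0.20685800685719652)]
```

View pics/topz.png

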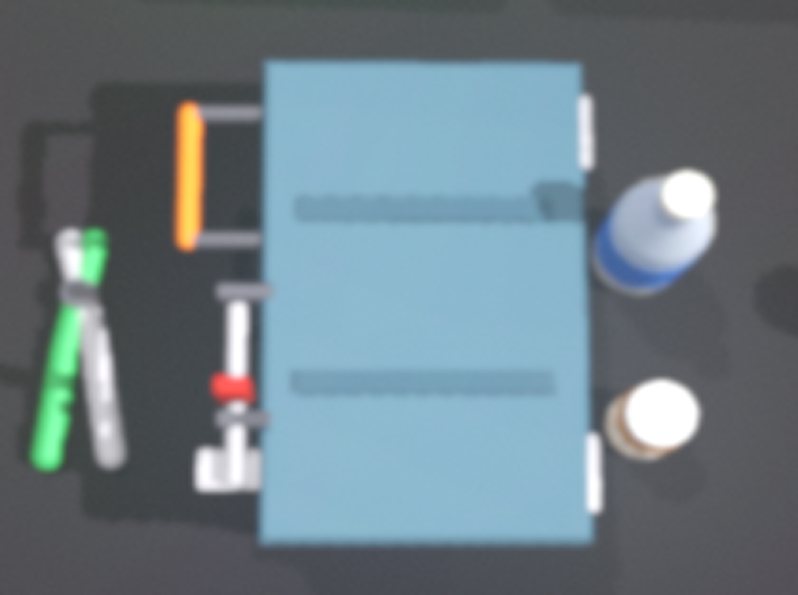

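View pics/sidez.png

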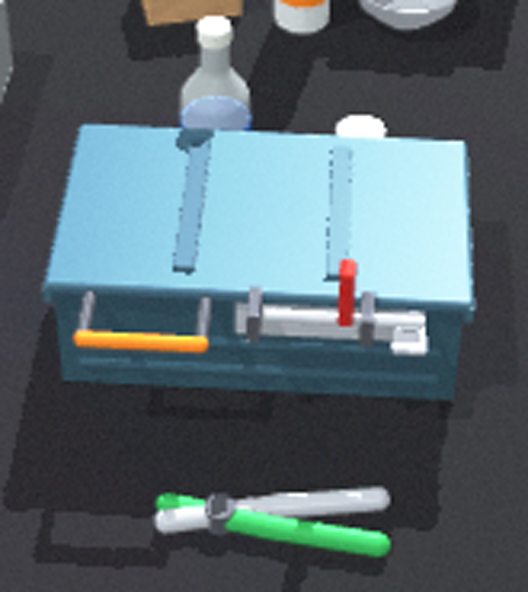

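```bash
cat >> h.py <<'E'
from scipy.spatial.transform import Rotation as Rn
PSI=np.radians(2.0)
EY=np.array([np.cos(PSI),np.sin(PSI),0]);FR=np.array([-np.sin(PSI),np.cos(PSI),0]);Z=np.array([0,0,1.])
def rpy(x,z):
    y=np.cross(z,x);return Rn.from_matrix(np.stack([x,y,z],1)).as_euler('xyz')
def tilt(t,s): # t from horizontal-inward down
    return rpy(-np.cos(t)*FR-np.sin(t)*Z, s*EY)
BAR=np.array([.6255,.1725,.11]);HIN=np.array([*(BAR-.25*FR-.085*EY)[:2],.1])
def barat(a):
    return HIN+.085*EY+(.25*np.cos(a)-.01*np.sin(a))*FR+(.25*np.sin(a)+.01*np.cos(a))*Z
E
python3 - <<'E'
from h import *
from bench import *
T=camera_model("top");S=camera_model("side")
for z in(.14,.15,.16,.168):print(z,plane(T,(280.3,260.4),z),plane(S,(342.7,251.4),z))
print("top",plane(S,(342.7,241),.168),plane(T,(278,260),.168), "hinge",HIN, BAR, barat(0),barat(1.047))
K=np.array([.473,.136,.15])
for s in(1,-1):
    o=rpy(-Z,s*FR)
    print("knob",s,o,ik(K+[0,0,.15-.019],o),ik(K-[0,0,.019],o))
    for td in(30,45,60,75,90):
        t=np.radians(td);o=tilt(t,s);d=-np.cos(t)*FR-np.sin(t)*Z
        print(td,s,[None if q is None else np.round(q,2) for q in(ik(p+d*g,o) for p,g in((BAR,-.1),(BAR,.019),(barat(.5),.019),(barat(1.047),.019)))])
E
```

```text
0.14 [0.4739 0.1362 0.14  ] [0.4717 0.139  0.14  ]
0.15 [0.4727 0.1356 0.15  ] [0.4716 0.1495 0.15  ]
0.16 [0.4714 0.135  0.16  ] [0.4715 0.1601 0.16  ]
0.168 [0.4703 0.1345 0.168 ] [0.4713 0.1685 0.168 ]
top [0.4733 0.1326 0.168 ] [0.4711 0.1397 0.168 ] hinge [ 0.5493 -0.0803  0.1   ] [0.6255 0.1725 0.11  ] [0.6255 0.1725 0.11  ] [0.6302 0.039  0.3215]
knob 1 [-1.6057  1.5708  0.    ] [ 0.2916  0.8081 -1.3458  1.6761  0.8106  1.3356  1.9769] [-0.7125  0.8697  0.7191  1.9128 -0.8814  0.7106 -2.5616]
30 1 [array([-0.8 ,  1.56,  1.07,  0.2 , -0.15,  2.02,  1.17]), array([-0.58,  1.36, -0.24,  0.81,  0.99,  1.79,  0.68]), array([-0.54,  1.16, -0.19,  0.93,  0.96,  1.81,  0.77]), array([-0.41,  0.98, -0.19,  1.1 ,  1.01,  1.75,  0.86])]
45 1 [array([-0.59,  1.25, -0.45,  0.63,  0.98,  1.9 ,  0.78]), array([-0.47,  1.24, -0.36,  0.97,  0.93,  1.6 ,  0.63]), array([-0.44,  1.06, -0.31,  1.01,  0.88,  1.67,  0.76]), array([-0.3 ,  0.89, -0.33,  1.1 ,  0.91,  1.67,  0.9 ])]
60 1 [array([-0.43,  1.09, -0.55,  0.88,  0.85,  1.68,  0.72]), array([-0.35,  1.14, -0.46,  1.11,  0.86,  1.4 ,  0.63]
[... 1500 characters left out ...]
 -0.22,  1.24, -1.77]), array([-0.7 ,  1.15,  0.75,  1.25, -0.5 ,  1.01, -1.55]), array([-0.57,  0.93,  0.51,  1.18, -0.16,  1.15, -1.71]), array([-0.36,  0.78,  0.33,  1.12,  0.03,  1.29, -1.67])]
90 -1 [array([-0.42,  0.87,  0.24,  1.21, -0.2 ,  1.09, -1.7 ]), array([-0.46,  1.02,  0.34,  1.34, -0.39,  0.85, -1.55]), array([-0.36,  0.85,  0.24,  1.25, -0.2 ,  1.06, -1.64]), array([-0.16,  0.75,  0.11,  1.12, -0.08,  1.27, -1.59])]<sys>:0: UserWarning: Gimbal lock detected. Setting third angle to zero since it is not possible to uniquely determine all angles.
<stdin>:11: UserWarning: Gimbal lock detected. Setting third angle to zero since it is not possible to uniquely determine all angles.
```

```bash
python3 - 2>/dev/null <<'E'
from h import *
from bench import *
o=rpy(-Z,-FR);K=np.array([.472,.135,.15])
p=sense()["eef_pos"];servo_line([p[0],p[1],.38],rate=.25)
move_to(K+[0,0,.2],o)
s=sense();print(s["time"],s["eef_pos"],s["tool_rot"],o,s["joints"])
for n in("wrist","top"):cv2.imwrite(f"pics/{n}1.png",get_image(n)[:,:,::-1])
E
```

```text
3.5917 [0.4723 0.1343 0.3499] [-0.517   1.5705 -2.0543] [1.5359 1.5708 0.    ] [ 0.1836  0.5771 -0.9793  1.5403  0.4912  1.2888 -0.8259]
```

View pics/wrist1.png

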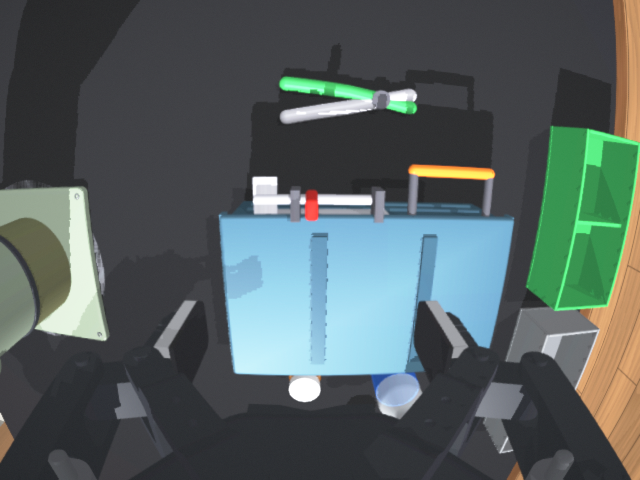

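The wrist view shows the knob at (312,205) between the fingers left to right, and the bar from (411,170) to (493,174). I'll cast these rays as a check.

```bash
cat >> h.py <<'E'
def wray(m,s,uv):
    K=m["mtx"];v=np.array([(uv[0]-K[0,2])/K[0,0],(uv[1]-K[1,2])/K[1,1]]);r=np.linalg.norm(v)
    d=np.array([*(v/r*np.sin(r)),np.cos(r)]) if r>0 else np.array([0,0,1.])
    Rt=Rn.from_euler('xyz',s["tool_rot"]).as_matrix();Tc=m["T_tool_cam"]
    return s["eef_pos"]+Rt@Tc[:3,3],Rt@Tc[:3,:3]@d
def wplane(m,s,uv,z):
    o,d=wray(m,s,uv);return o+d*(z-o[2])/d[2]
E
python3 - 2>/dev/null <<'E'
from h import *
from bench import *
s=sense();m=camera_model("wrist")
im=cv2.imread("pics/wrist1.png")[:,:,::-1].copy()
k=blob(im,(0,120,80),(6,255,255),(295,180,330,225));print(k.min(0),k.max(0))
print("knob top far edge",wplane(m,s,(k[:,0].mean(),k[:,1].min()),.168),"near",wplane(m,s,(k[:,0].mean(),k[:,1].max()),.168))
b=blob(im,(8,120,100),(22,255,255),(400,150,505,190));c=b.mean(0)
l=b[:,0].min();r=b[:,0].max();pl=wplane(m,s,(l,b[b[:,0]<l+6][:,1].mean()),.11);pr=wplane(m,s,(r,b[b[:,0]>r-6][:,1].mean()),.11)
print("bar",wplane(m,s,c,.11),pl,pr,np.degrees(np.arctan2((pr-pl)[1],(pr-pl)[0])),np.linalg.norm(pr-pl))
print("lid rear L/R",wplane(m,s,(234,374),.12),wplane(m,s,(494,373),.12),"front",wplane(m,s,(221,215),.12),wplane(m,s,(511,217),.12))
E
```

```text
[305 189] [317 219]
knob top far edge [0.4715 0.1553 0.168 ] near [0.4724 0.1279 0.168 ]
bar [0.6204 0.1767 0.11  ] [0.5732 0.1727 0.11  ] [0.6761 0.1775 0.11  ] 2.6653183450471514 0.10309561487765011
lid rear L/R [ 0.3822 -0.0868  0.12  ] [ 0.7318 -0.0896  0.12  ] front [0.3779 0.1177 0.12  ] [0.7013 0.1286 0.12  ]
```

Wrist: knob y≈0.137, x≈0.472. The bar is within 4 mm of the earlier value, so I'll average to (0.624, 0.1745). Now grip the knob and draw the bolt.

```bash
sed -i 's/^BAR=np.array(\[.6255,.1725,.11\])/BAR=np.array([.624,.1745,.11])/; s/radians(2.0)/radians(2.2)/' h.py; python3 - 2>/dev/null <<'E'
from h import *
from bench import *
o=rpy(-Z,-FR);K=np.array([.472,.137,.132])
print(servo_line(K+[0,0,.04],o,rate=.2))
print(servo_line(K,o,rate=.06,threshold=12))
s=sense();print(s["time"],s["eef_pos"],s["contact_force"])
clamp(25)
s=sense();print(s["time"],s["eef_pos"],s["contact_force"],s["gripper_width"])
for n in("wrist","side"):cv2.imwrite(f"pics/{n}2.png",get_image(n)[:,:,::-1])
E
```

```text
False
False
5.55 [0.4721 0.1371 0.1322] [0.3087 0.1843 0.8669]
6.2083 [0.4721 0.137  0.1321] [-0.8525 -0.4977  2.8669] 0.011690856695834284
```

View pics/side2.png

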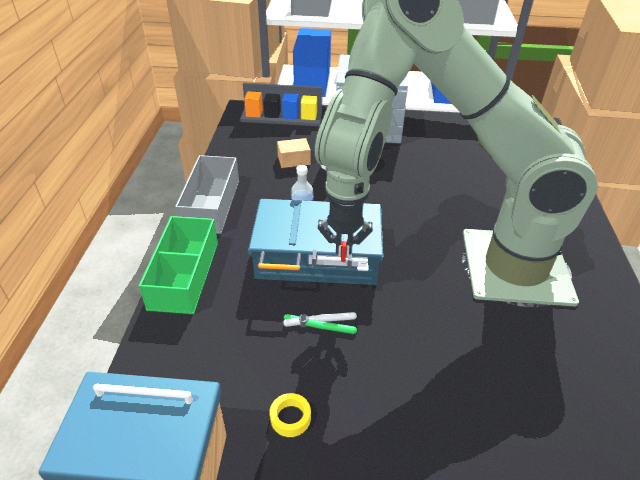

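The fingers hold the knob at (344,247), and the finger width of 11.7 mm matches its 12 mm thickness. Now I draw it until it meets the stop.

```bash
python3 - 2>/dev/null <<'E'
from h import *
from bench import *
o=rpy(-Z,-FR);p=sense()["eef_pos"]
print(servo_line(p+.046*EY,o,rate=.04,threshold=14))
s=sense();print(s["time"],s["eef_pos"],np.dot(s["eef_pos"]-p,EY),s["contact_force"],s["gripper_width"])
gripper_open()
s=sense();p2=s["eef_pos"];print(p2)
servo_line([p2[0],p2[1],.25],rate=.2)
for n in("wrist","side"):cv2.imwrite(f"pics/{n}3.png",get_image(n)[:,:,::-1])
s=sense();print(s["time"]);m=camera_model("wrist")
im=cv2.imread("pics/wrist3.png")[:,:,::-1].copy()
k=blob(im,(0,120,80),(6,255,255),(250,100,400,400));print(k.min(0),k.max(0),wplane(m,s,(k[:,0].mean(),k[:,1].max()),.168))
E
```

```text
True
7.2333 [0.5112 0.1382 0.1321] 0.03914851940045407 [-6.9275 -1.0915 11.337 ] 0.011799977529353902
[0.5113 0.1381 0.1318]
8.7833
[302 214] [320 260] [0.5106 0.1288 0.168 ]
```

View pics/wrist3.png

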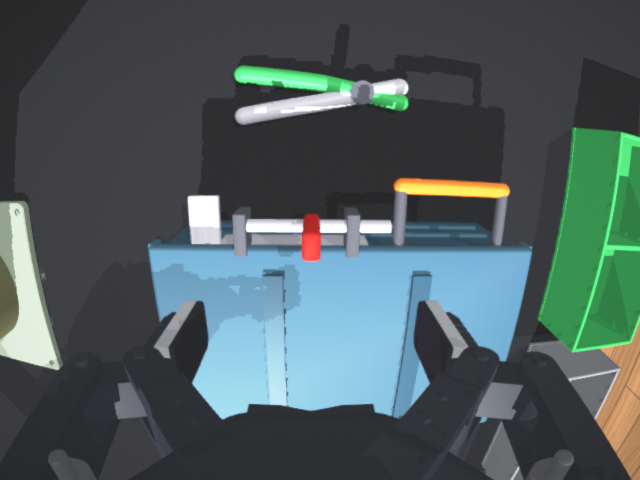

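The wrist view shows the knob at (311,237), now next to the far guide, having moved from x 0.472 to 0.511 with the stop felt. Next is the bar, approached at 45° so the inner finger clears the lid edge.

```bash
python3 - 2>/dev/null <<'E'
from h import *
from bench import *
t=np.radians(45);o=tilt(t,1);d=-np.cos(t)*FR-np.sin(t)*Z
print(BAR,HIN)
p=sense()["eef_pos"];servo_line([p[0],p[1]+.02,.34],rate=.25)
move_to(BAR-d*.17,o)
s=sense();print(s["time"],s["eef_pos"],s["joints"])
for n in("wrist","side"):cv2.imwrite(f"pics/{n}4.png",get_image(n)[:,:,::-1])
E
```

```text
[0.624  0.1745 0.11  ] [ 0.5487 -0.0786  0.1   ]
```

```bash
python3 - 2>/dev/null <<'E'
from h import *
from bench import *
s=sense();print(s["time"],s["eef_pos"],s["joints"])
for td in(45,52,60):
  t=np.radians(td);o=tilt(t,1);d=-np.cos(t)*FR-np.sin(t)*Z
  for g in(-.17,-.14,-.11,-.08,.019):print(td,g,ik(BAR+d*g,o))
E
```

```text
9.3 [0.5109 0.1579 0.3396] [ 0.0984  0.6545 -0.9374  1.4127  0.5281  1.3401 -0.8213]
45 -0.17 None
45 -0.14 [-0.6517  1.2731 -0.4195  0.4366  0.9862  2.0099  0.8875]
45 -0.11 [-0.5775  1.2592 -0.5766  0.592   1.0852  1.9698  0.775 ]
45 -0.08 [-0.4951  1.2739 -0.7602  0.7079  1.2175  1.9741  0.6798]
45 0.019 [-0.3335  1.321  -0.8591  0.9706  1.3027  1.8673  0.513 ]
52 -0.17 [-0.607   1.1934 -0.5287  0.4594  0.9833  2.0029  0.8811]
52 -0.14 [-0.5412  1.1833 -0.6318  0.61    1.0348  1.9458  0.7809]
52 -0.11 [-0.4854  1.1859 -0.6926  0.7252  1.0668  1.8958  0.7066]
52 -0.08 [-0.4234  1.2051 -0.7887  0.8185  1.1366  1.875   0.6369]
52 0.019 [-0.2699  1.2871 -0.9213  1.0378  1.2748  1.7911  0.4901]
60 -0.17 [-0.4671  1.1003 -0.7411  0.6527  1.0045  1.9198  0.7762]
60 -0.14 [-0.3852  1.1357 -0.9415  0.7595  1.1458  1.9273  0.6809]
60 -0.11 [-0.3338  1.1595 -0.9969  0.8495  1.1828  1.895   0.6208]
60 -0.08 [-0.2954  1.1781 -1.0019  0.9262  1.1905  1.846   0.5771]
60 0.019 [-0.1994  1.2489 -0.963   1.1094  1.2265  1.6825  0.4798]
```

```bash
python3 - <<'E'
from h import *
from bench import *
t=np.radians(52);o=tilt(t,1);d=-np.cos(t)*FR-np.sin(t)*Z
move_to(BAR-d*.13,o)
s=sense();print(s["time"],s["eef_pos"],s["joints"])
for n in("wrist","side"):cv2.imwrite(f"pics/{n}4.png",get_image(n)[:,:,::-1])
E
```

```text
10.7583 [0.6213 0.2538 0.2127] [-0.5206  1.1824 -0.6537  0.6519  1.0452  1.9276  0.753 ]
```

View pics/wrist4.png

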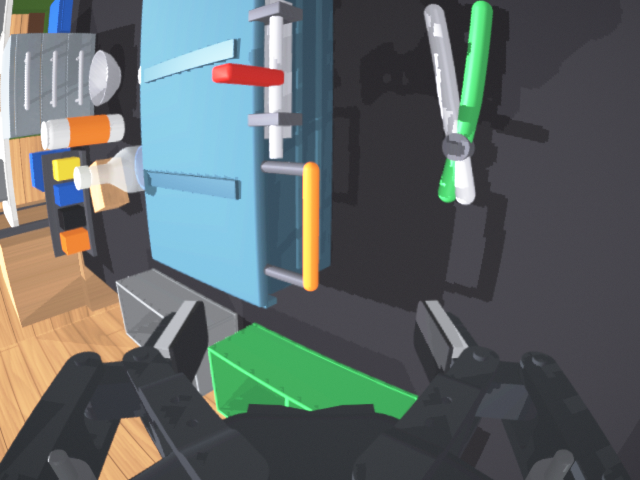

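View pics/side4.png

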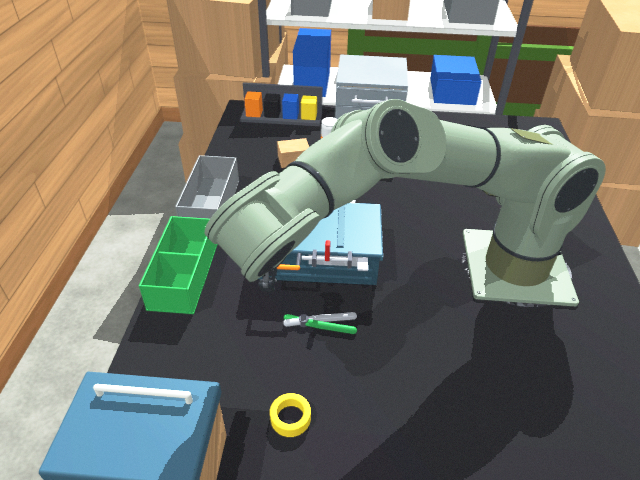

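The bar spans (312,163) to (312,290), on the jaw centre column (310), and the lid edge lies inward of it. I check the ray miss, then advance and grip.

```bash
python3 - <<'E'
from h import *
from bench import *
t=np.radians(52);o=tilt(t,1);d=-np.cos(t)*FR-np.sin(t)*Z
s=sense();m=camera_model("wrist")
print("bar ends@.11",wplane(m,s,(312,163),.11),wplane(m,s,(312,290),.11))
print(servo_line(BAR+d*.019,o,rate=.08,threshold=10))
s=sense();print(s["time"],s["eef_pos"],s["contact_force"])
cv2.imwrite("pics/wrist5.png",get_image("wrist")[:,:,::-1])
E
```

```text
bar ends@.11 [0.5744 0.1714 0.11  ] [0.6757 0.1751 0.11  ]
False
12.875 [0.6245 0.1631 0.0952] [-0.167  -0.6714  0.5856]
```

View pics/wrist5.png

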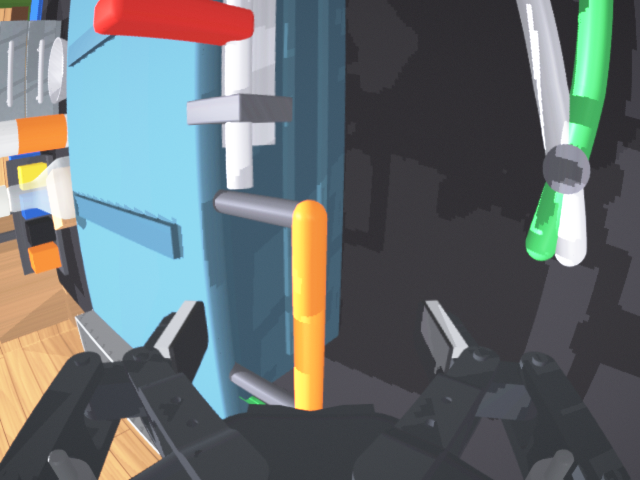

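The bar (309,300) sits between the pads, with both fingers clear. Clamping.

```bash
python3 - <<'E'
from h import *
from bench import *
clamp(35)
s=sense();print(s["time"],s["eef_pos"],s["contact_force"],s["gripper_width"])
t=np.radians(52);o=tilt(t,1);d=-np.cos(t)*FR-np.sin(t)*Z
off=s["eef_pos"]-barat(0)
for a in (.08,.16):
    print(servo_line(barat(a)+off,o,rate=.06,threshold=25))
    s=sense();print(a,s["time"],s["eef_pos"],s["contact_force"],s["gripper_width"])
cv2.imwrite("pics/wrist6.png",get_image("wrist")[:,:,::-1]);cv2.imwrite("pics/side6.png",get_image("side")[:,:,::-1])
E
```

```text
13.5917 [0.6245 0.1624 0.0955] [-1.9048 -2.7353  6.1684] 0.010525430593983377
False
0.08 14.0833 [0.6245 0.161  0.1155] [-0.0597  1.3508 -4.7758] 0.010569395809708728
False
0.16 14.5667 [0.6246 0.1582 0.135 ] [ 1.1098  6.5552 -2.3189] 0.010601930969447653
```

View pics/wrist6.png

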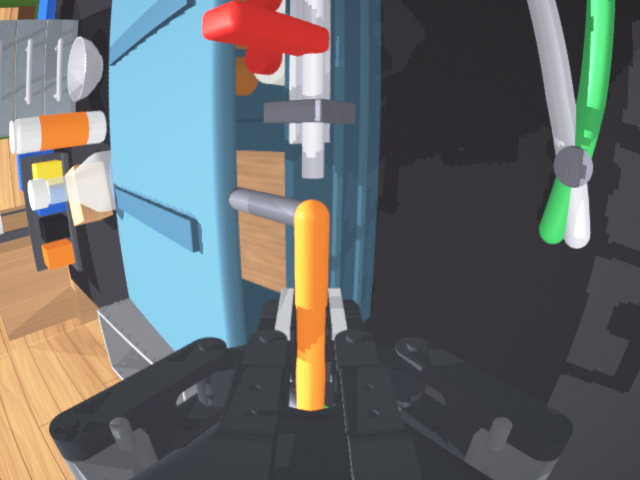

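View pics/side6.png

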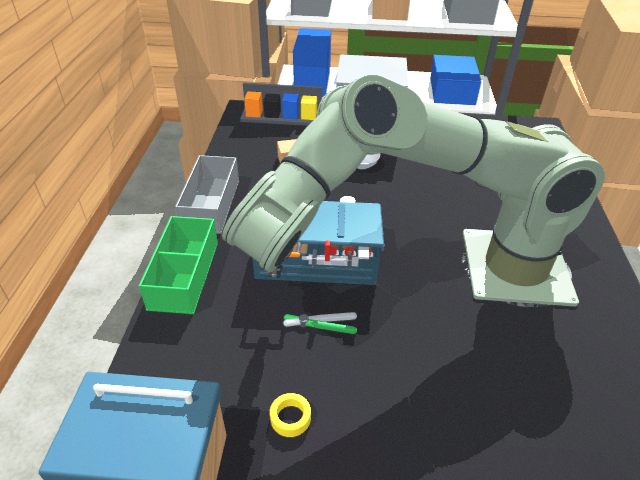

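The lid is rising with the bar held at (311,300), and the case interior shows through the gap. I continue along the arc.

```bash
python3 - <<'E'
from h import *
from bench import *
t=np.radians(52);o=tilt(t,1)
off=np.array([.6245,.1624,.0955])-barat(0)
for a in np.linspace(.24,.64,6):
    r=servo_line(barat(a)+off,o,rate=.08,threshold=30)
    s=sense();f=s["contact_force"];rad=np.cos(a)*FR+np.sin(a)*Z;tan=-np.sin(a)*FR+np.cos(a)*Z
    print(round(a,2),r,round(s["time"],2),s["eef_pos"]-barat(a)-off,"rad",f@rad,"tan",f@tan,s["gripper_width"])
    if r:break
cv2.imwrite("pics/side7.png",get_image("side")[:,:,::-1]);cv2.imwrite("pics/wrist7.png",get_image("wrist")[:,:,::-1])
E
```

```text
0.24 False 15.07 [-0.0001  0.0009 -0.0002] rad 7.32765842583079 tan -4.007834668024056 0.010573007056663874
0.32 False 15.47 [-0.0001  0.0014 -0.0001] rad 11.337572570039534 tan -2.962008117889126 0.010949620935860944
0.4 False 15.87 [-0.0003  0.0014 -0.    ] rad 11.883492042069982 tan -3.5370408966076368 0.010314945341575121
0.48 False 16.27 [-0.0003  0.0013  0.0001] rad 11.961967561070761 tan -2.795284300186588 0.010624323934460332
0.56 False 16.67 [-0.0003  0.0009  0.0001] rad 9.594840384171382 tan -3.010437596404326 0.010733554086224367
0.64 False 17.07 [-0.0004  0.0007  0.0001] rad 9.350045902428297 tan -2.66191585891932 0.010591082529066211
```

View pics/wrist7.png

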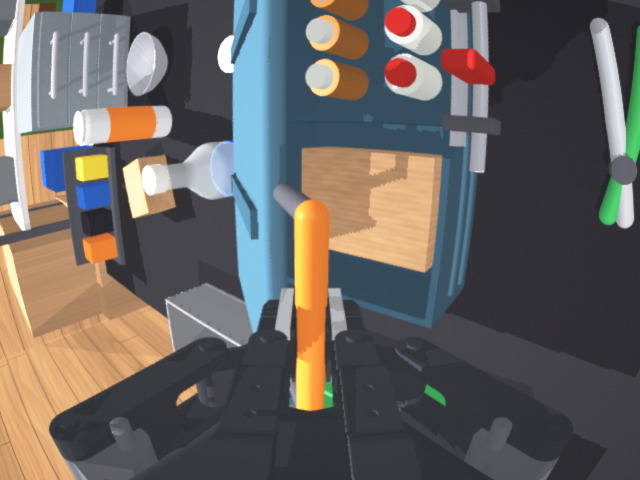

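View pics/side7.png

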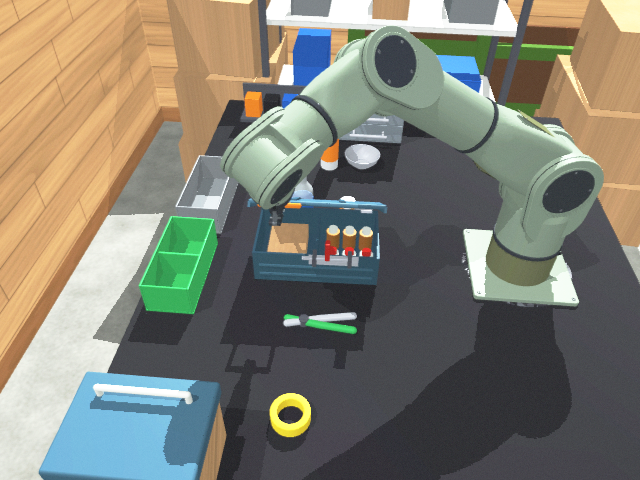

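The lid is about half raised, with the bar still in the pads and the bottle and jar standing. I continue to 60°.

```bash
python3 - <<'E'
from h import *
from bench import *
t=np.radians(52);o=tilt(t,1)
off=np.array([.6245,.1624,.0955])-barat(0)
for a in np.linspace(.72,1.047,5):
    r=servo_line(barat(a)+off,o,rate=.08,threshold=30)
    s=sense();f=s["contact_force"];rad=np.cos(a)*FR+np.sin(a)*Z;tan=-np.sin(a)*FR+np.cos(a)*Z
    print(round(a,2),r,round(s["time"],2),s["eef_pos"]-barat(a)-off,"rad",f@rad,"tan",f@tan,s["gripper_width"])
    if r:break
dwell(.5);s=sense();print(s["time"],s["eef_pos"],s["contact_force"])
for n in("side","wrist","top"):cv2.imwrite(f"pics/{n}8.png",get_image(n)[:,:,::-1])
E
```

```text
0.72 False 17.57 [-0.0004  0.0007  0.0002] rad 10.523466867857104 tan -2.3512413268694092 0.010498974365856839
0.8 False 17.98 [-0.0004  0.0002  0.0001] rad 5.881084073408178 tan -2.177663786467642 0.010963182463875336
0.88 False 18.38 [-0.0005  0.0001  0.0001] rad 5.540318827928559 tan -1.7087879344508532 0.01075618627767477
0.97 False 18.79 [-0.0003 -0.0003  0.0001] rad 3.2647365954652554 tan -2.7642512117579012 0.010519188573528458
1.05 False 19.2 [-0.0004 -0.0004  0.0001] rad 3.598632134214141 tan -2.088372577486728 0.010349881972471558
19.7 [0.6292 0.0289 0.3069] [-5.3275  2.5929  2.0108]
```

View pics/wrist8.png

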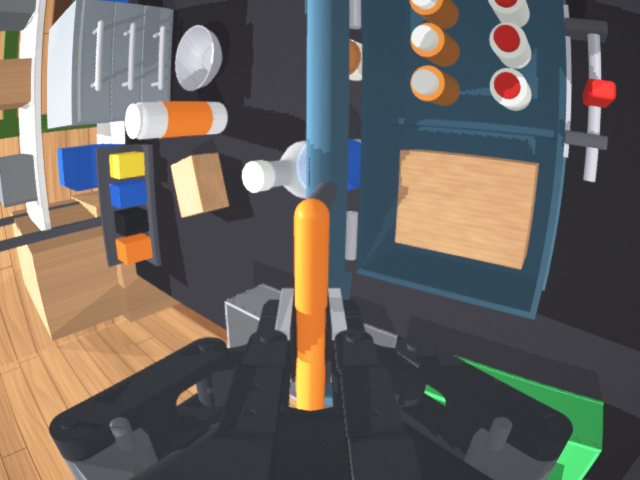

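View pics/side8.png

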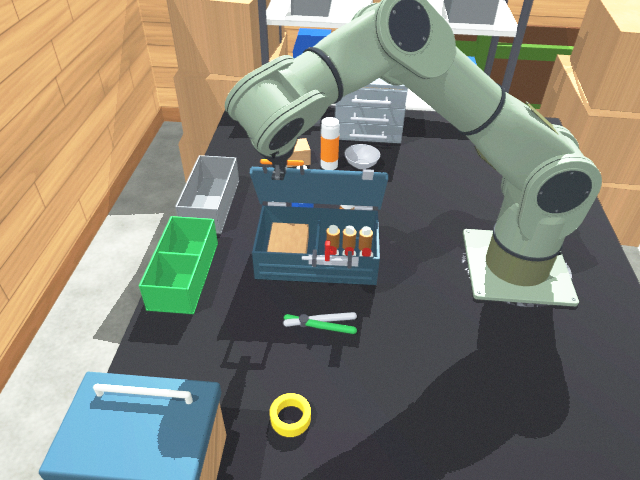

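View pics/top8.png

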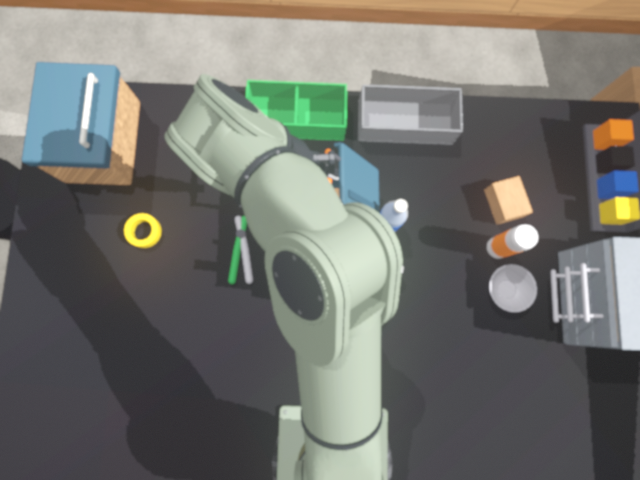

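The lid stands near 60°, with the bottle (393,213), jar, pliers and the rest in their original places and the knob still back. One independent angle check: I triangulate the near end of the bar from the side and wrist views.

```bash
python3 - <<'E'
from h import *
from bench import *
s=sense();m=camera_model("wrist");S=camera_model("side")
si=cv2.imread("pics/side8.png")[:,:,::-1].copy();h=cv2.cvtColor(si,cv2.COLOR_RGB2HSV)
mk=cv2.inRange(h,(8,140,100),(22,255,255));mk[:152]=0;mk[172:]=0;mk[:,:250]=0;mk[:,308:]=0
ys,xs=np.where(mk>0);r=xs.max();us=(r,ys[xs>r-4].mean());print(xs.min(),us)
wi=cv2.imread("pics/wrist8.png")[:,:,::-1].copy();b=blob(wi,(8,140,100),(22,255,255),(285,180,340,300));uw=(b[:,0][b[:,1]<b[:,1].min()+8].mean(),b[:,1].min());print(uw)
o1,d1=ray(S,us);o2,d2=wray(m,s,uw)
q=np.linalg.lstsq(np.stack([d1,-d2],1),o2-o1,rcond=None)[0];a=o1+q[0]*d1;c=o2+q[1]*d2
P=(a+c)/2;v=P-HIN;print(P,np.linalg.norm(a-c),"rad",np.hypot(v@FR,v[2]),"angle",np.degrees(np.arctan2(v[2],v@FR)-np.arctan2(.01,.25)))
# lower rear lid edge check vs bystanders: top-view shift
t0=cv2.imread("pics/top0.png");t8=cv2.imread("pics/top8.png")
for n,(x0,y0,x1,y1) in dict(spray=(485,222,542,262),basin=(485,262,540,315),carton=(482,172,536,226),tape=(118,208,168,254),pliers=(226,212,256,288),bottlecap=(391,196,412,214)).items():
    print(n,cv2.absdiff(t0[y0:y1,x0:x1],t8[y0:y1,x0:x1]).mean())
print(s["joint_vel"],s["time"])
E
```

```text
260 (np.int64(303), np.float64(162.61111111111111))
(np.float64(311.85798816568047), np.int64(199))
[0.5786 0.0343 0.3175] 0.0007518225050761905 rad 0.24444362658635846 angle 60.54054755122851
spray 4.4944444444444445
basin 5.685648942252715
carton 5.130887059899406
tape 4.555797101449276
pliers 23.848684210526315
bottlecap 3.2548500881834217
[-0.0006  0.0014 -0.0019  0.0019 -0.     -0.0016 -0.0004] 19.85
```

```bash
python3 - <<'E'
from bench import *
print(sign_off()); print(sense()["gripper_width"])
E
```

```text
the job is handed in; nothing more can be done
None
the job is handed in; nothing more can be done
```

I drew the bolt back to its stop and raised the lid to about 60°. I handed in with the gripper still holding the bar, at about 19.9 s of the 50 s allowed. The hand-in gives no verdict.

- **Bolt:** the knob moved 39 mm of its 40 mm travel before I felt the stop. It stayed there after release.
- **Lid angle:** the arm's own position puts the lid at 60°, and triangulating the end of the bar from the side and wrist cameras gave 60.5°. In that check the bar's distance from the hinge came out at 244 mm against the known 250 mm.
- **Hold:** the fingers were closed on the bar at 10.4 mm, about 1.6 mm under its given 12 mm, and the joints were still. The tool still felt a few newtons of load.
- **Other items:** the spray, basin, carton, tape and bottle cap matched the first top view. The pliers did not match in the image comparison, most likely because of the arm and its shadow; they look unmoved by eye. I checked the jar by eye only, and the arm partly hid it at the end.

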